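# Pack the phone kit and present the handset over its bay

### The job

Pack the phone kit: stand the black power adapter and the white round repeater side by side in the short open bay of the cardboard box, upright and right down on its floor, and let go of them. Then draw the red handset out of its charging cradle, turn it flat with its keypad side up, and finish still holding it in the gripper, level and still, lengthways over the middle of the long empty bay, raised some 10 to 20 cm above the box and touching nothing else. Leave everything else on the desk where it is.

Things in the scene. Friction and masses are not known exactly. Their poses are not given: they have to be found in the camera images.
- kit_box: open cardboard box fixed to the desk, 176 (x) x 128 (y) x 45 mm high, walls 4 mm, floor 5 mm thick; origin under its centre, x along its length, z up. A middle wall along x parts the empty handset bay (+y side, inside 168 x 58 mm) from the item bay (-y side, inside 108 along x by 58 across; beyond it, to +x, fixed grey foam 41 mm high)
- item_bay (a point): centre of the item bay's floor (top of the floor, 5 mm above the desk), at (-30, -31, 5) mm in the box's frame; axes as the box's
- handset_bay (a point): centre of the handset bay's floor, at (0, 31, 5) mm in the box's frame; axes as the box's
- adapter: black power adapter block standing on the desk, loose, 48 (x) x 52 (y) x 72 mm high, two small brass pins 16 mm high in the middle of its top; origin at the centre of its underside, z up; about 0.16 kg
- repeater: white round wireless repeater, loose, an upright cylinder 52 mm across and 72 mm high with a blue band near the foot; origin at the centre of its underside, z up; about 0.18 kg
- handset: red cordless handset, loose, 155 (x) x 48 (y) x 24 (z) mm, about 0.14 kg; origin at the centre of its back face, x to the earpiece end, z out of the keypad side (body z 0 to 24 mm). It starts leaning in the cradle: x axis up, 35 degrees off vertical towards the cradle's +x, keypad facing the cradle's -x and up. It comes out along its own x axis
- cradle: white charging cradle fixed to the desk; base 120 x 85 x 14 mm, origin under its centre, z up, -x its front, looking sideways, roughly to the robot's right. The leaning pocket holds the lower 38 mm of the handset with 1.5 mm clearance; a red backrest 24 mm wide, 5 mm thick runs up the middle of its back to 88 mm from its lower end. The handset's sides are free above the pocket
- mug: bystander: blue mug 76 mm across and 90 mm high, loose; origin at the centre of its underside
- stapler: bystander: blue and black stapler 38 (x) x 125 (y) x 41 mm high, loose; origin under its centre
- tape: bystander: yellow tape roll lying flat, 84 mm across, 24 mm high, loose; origin at the centre of its underside
- mouse: bystander: grey computer mouse 105 (x) x 60 (y) x 32 mm high, loose; origin under its centre

How it is judged:
On the way, in this order (a step that is already met when the one before it is completed fails the run):
1. adapter and repeater both stand in the item bay, down on its floor and let go (x of adapter in the frame of item_bay between -0.034 and 0.034 m and y of adapter in the frame of item_bay between -0.012 and 0.012 m and z of each of adapter, repeater in the frame of item_bay below 0.008 m and angle between each of adapter, repeater's own z axis and vertical below 0.1 rad and contact force between each of adapter, repeater and the fingers below 0.2 N and x of repeater in the frame of item_bay between -0.034 and 0.034 m and y of repeater in the frame of item_bay between -0.012 and 0.012 m), for 0.2 s.
2. the handset is drawn up out of the cradle in the gripper (contact force between handset and the fingers above 2 N and contact force between handset and cradle below 0.05 N and height (world z) of handset above 0.14 m), for 0.2 s.
At the end, for the whole second after the job is handed in: Adapter and repeater upright on the item bay floor (8 mm), let go; handset gripped (2 N), touching nothing else, still, back 0.12-0.28 m above the desk, keypad up, level to 0.2 rad, along the box to 0.26 rad (either way), centred to 30 mm over the handset bay (all of step 1 and contact force between handset and the fingers above 2 N and contact force between handset and cradle below 0.05 N and contact force between handset and kit_box below 0.05 N and contact force between handset and adapter below 0.05 N and contact force between handset and repeater below 0.05 N and height (world z) of handset between 0.12 and 0.28 m and angle between handset's own z axis and vertical below 0.2 rad and angle between the x axis of handset and the x axis of kit_box, either way round below 0.26 rad and horizontal distance between handset and handset_bay below 0.03 m and linear speed of handset below 0.02 m/s and angular speed of handset below 0.15 rad/s); the arm keeps its last pose, push and grip.
It fails at once if a bystander is shifted by more than 30 mm (distance of any of mug, stapler, tape, mouse from where it was at the start of the episode above 0.03 m).
It also fails if it takes over 62 s, if anything falls off the work surface, if the arm or the gripper's body presses on something with over 40 N, if the wrist force passes 120 N, or if a joint passes its speed limit or range.

### The arm

A 6-joint arm with a two-finger parallel gripper is mounted at the origin on the work surface. World frame = base frame: x ahead of the robot, y to its left, z up, the work surface at z = 0. Lengths are in m, angles in rad, forces in N, time in s.
With the tool pointing down it reaches from about 0.425 to 0.95 m from the base axis. Payload 3.5 kg.
Tool frame: the origin (TCP) lies between the finger pads; the fingertips stand 25 mm ahead of it and the grasp point (between the pads) lies 6 mm ahead of it (ctrl.tips_ahead is the distance from the TCP to the fingertips, in m); z points along the fingers, y is the direction in which the jaws open and shut (so a half turn about z gives the same grasp; the last joint's range is limited). The gripper opens to 85 mm and grips with 20 to 120 N. Pads are 22 mm wide; open, the fingers measure 114 mm over their backs; the gripper's body (76 mm by 85 mm) begins 54 mm behind the grasp point. The pads swing forward as they close: fully open they stand 13 mm farther back than shut.
Start: joints at [-1.336, 0.286, 1.577, -0, 1.279, -0.15], TCP at [0.253, -0.626, 0.256] pointing down, gripper open.
Joint ranges: [-2.77, 2.77], [-0.9, 2.22], [0.21, 2.48], [-1.53, 4.67], [0.24, 2.81], [-2.84, 2.84]. Speed limits (rad/s): [2.79, 2.79, 3.14, 3.14, 3.14, 3.14].

### API

Orientations are given as a unit quaternion [x, y, z, w].
In Python, from plant import ctrl, viewer, workorder gives the robot as it stands.
- The arm moves only by the tool drive_tool, never from a script. Its argument "deltas" is a list of rows, each an object of numbers: "dx", "dy", "dz": the shift along the world's x, y, z in m; "rx", "ry", "rz": the turn, a rotation vector about the world's x, y, z in degrees; "jaw": the finger opening in m, from 0 to 0.0854. In form: [{"dx": .., "dy": .., "dz": .., "rx": .., "ry": .., "rz": .., "jaw": ..}, ...]. A call has 1 to 20 rows; each row shifts and turns the commanded pose from where the row before left it; what a row does not reach is not made up. A row lasts 1/8 s, in which the tool goes at most 62.5 mm and 10.7 degrees, less where a joint would pass 70% of its speed; a pose out of reach is approached as far as the arm can. A call with a gripper value outside its range is refused whole. The fingers move at their own pace and stop on an object; "squeeze" is the grip in N (left out, the last holds). Time passes only in rows, so rows that do not move let the fingers close. It gives the time, the measured TCP pose, the force and the opening at its end, in the units of the state.
- ctrl.get_state(): the state, without advancing time (a new reading comes with each control period).
- viewer.read_camera(name): name is "scene" or "top" or "wrist"; returns the picture (400x640x3 uint8, red, green, blue); there is no depth.
- viewer.camera_info(name): a dict with "K" (3x3 intrinsics, pixels), "R" (3x3) and "t" (3): a world point X has camera coordinates R X + t; the wrist camera has in their place "T_tool_cam" (4x4, takes a point from camera to tool coordinates, whose origin is the TCP and whose axes are the flange's). Camera axes: x right, y down, z forward; pixel columns grow to the right and rows downward; lengths in m; the calibration is good to about 2 mm. A picture is of the moment at which its call begins: read the wrist's pose just before it. camera_info takes no time and is no camera call.
- workorder.sign_off(): hands the job in, once; it reports no verdict.
The state is a dict: "time": time; "qpos": joint angles; "dq": joint speeds; "joint_efforts": joint torques, N m; "eef_pos": TCP position; "tcp_rot": TCP orientation; "contact_force": force on the tool from outside, world axes, zero at the start; "wrist_torque": the same for the moment, N m; "opening": opening from 0.0 (shut) to 1.0 (fully open).
Only numpy, scipy, OpenCV 4.12 (cv2) and the standard library are available. Lean on these libraries where they do the work, as an engineer would, in place of code of your own. Each camera call takes 0.05 s, during which the arm holds its last target. There are 200 camera calls.

## Working session

There is one attempt and no reset: what is moved stays moved. The work goes in short steps, Python scripts to look and compute and a tool call to move; the robot and the scene stay as the last step left them, time stands still between calls to the robot, and variables do not carry over. Pictures are saved under pics/ and viewed, about 8 in all and at most 12, crops included, and the job is handed in when it is done.

Besides the shell and the picture viewer there is one more tool, called as name(argument=value, ...) on one line, values as JSON. drive_tool: Moves the arm, as the interface text tells. Its arguments: {"type":"object","properties":{"deltas":{"type":"array"},"squeeze":{"type":"number"}},"required":["deltas"]}

```bash
ls; mkdir -p pics
python3 - <<'E'
from plant import ctrl, viewer
import cv2
for n in ("scene","top"):
    cv2.imwrite(f"pics/{n}0.png",viewer.read_camera(n)[:,:,::-1])
    i=viewer.camera_info(n);print(n,i)
print(viewer.camera_info("wrist"));print(ctrl.get_state())
E
```

```text
pics
scene {'K': array([[391.02792607,   0.        , 315.07097962],
       [  0.        , 391.02792607, 196.38068903],
       [  0.        ,   0.        ,   1.        ]]), 'R': array([[ 0.30924565,  0.95081106, -0.01804051],
       [ 0.58128351, -0.20400492, -0.78771281],
       [-0.75264641,  0.23311011, -0.61577842]]), 't': array([-0.21179593, -0.23389778,  1.53353551])}
top {'K': array([[366.05515999,   0.        , 317.82781114],
       [  0.        , 366.05515999, 196.72494834],
       [  0.        ,   0.        ,   1.        ]]), 'R': array([[-0.01074157, -0.99990179, -0.009002  ],
       [-0.98567744,  0.01210311, -0.16820674],
       [ 0.16829918,  0.00706626, -0.98571063]]), 't': array([0.05967715, 0.57299572, 0.9327001 ])}
{'K': array([[343.63346439,   0.        , 323.64877517],
       [  0.        , 343.63346439, 199.90534763],
       [  0.        ,   0.        ,   1.        ]]), 'T_tool_cam': array([[ 8.35170829e-04, -9.55878287e-01, -2.93761813e-01,
         7.51060483e-02],
       [ 9.99999320e-01,  1.03740149e-03, -5.32605975e-04,
        -1.46988564e-03],
       [ 8.13
[... 161 characters left out ...]
time': 0.1, 'qpos': array([-1.33600431e+00,  2.87135033e-01,  1.57803499e+00, -1.41824569e-05,
        1.27863358e+00, -1.50007836e-01]), 'dq': array([ 9.19591687e-05, -2.89970252e-03, -2.54520320e-03,  3.15760592e-04,
        2.26184776e-04, -1.36302662e-03]), 'joint_efforts': array([ 3.34565575e-04, -4.07295799e+01, -2.93700975e+01, -1.37518327e-04,
        3.41983963e-03,  2.54076909e-06]), 'eef_pos': array([ 0.25326757, -0.62509112,  0.25504444]), 'tcp_rot': array([ 9.81547168e-01,  1.91216984e-01, -5.36317216e-05, -1.10419401e-03]), 'contact_force': array([0.26979805, 0.35863589, 0.36574659]), 'wrist_torque': array([-0.01134656, -0.00861373, -0.02679912]), 'opening': 1.0031342668480674}
```

View pics/top0.png

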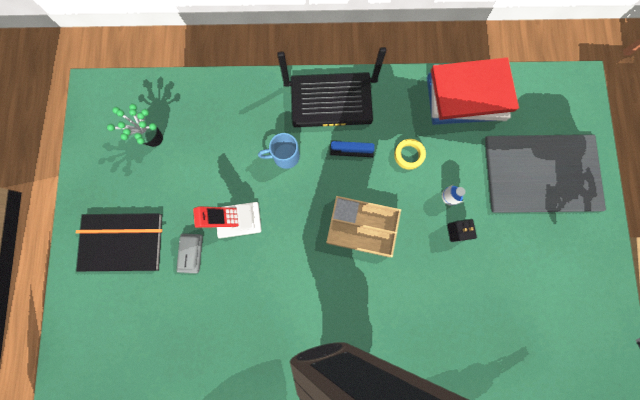

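View pics/scene0.png

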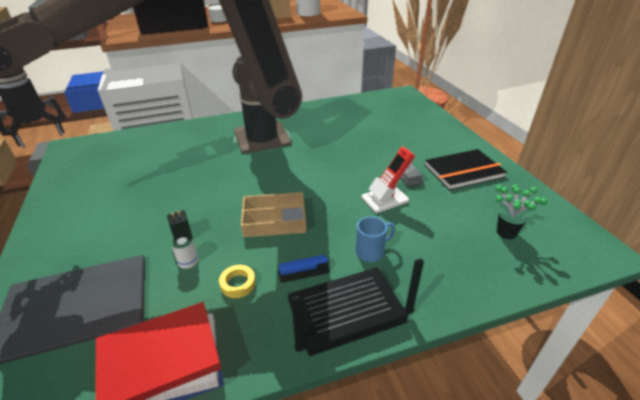

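Top view: adapter near (463,230), repeater near (454,195), box centred near (364,226) with its foam at upper left, so box +x is to the image left. The cradle is at (238,219), with the handset leaning to the image left. I'll zoom in to measure.

```bash
python3 - <<'E'
import cv2,numpy as np
im=cv2.imread("pics/top0.png")
a=cv2.resize(im[180:265,320:490],None,fx=4.7,fy=4.7,interpolation=cv2.INTER_CUBIC)
b=cv2.resize(im[195:245,185:285],None,fx=4,fy=4,interpolation=cv2.INTER_CUBIC)
c=np.zeros((600,799,3),np.uint8);c[:399]=a
c[400:600,:400]=b
s=cv2.imread("pics/scene0.png")[140:215,350:450]
s=cv2.resize(s,(266,200),interpolation=cv2.INTER_CUBIC);c[400:600,410:676]=s
cv2.imwrite("pics/crop1.png",c)
E
cat > h.py <<'E'
import numpy as np,cv2
from plant import ctrl,viewer
from scipy.spatial.transform import Rotation as Ro
def cam(n):
    i=viewer.camera_info(n);K=i["K"]
    if n!="wrist": return K,i["R"],i["t"]
    s=ctrl.get_state();T=np.eye(4);T[:3,:3]=Ro.from_quat(s["tcp_rot"]).as_matrix();T[:3,3]=s["eef_pos"]
    W=np.linalg.inv(T@i["T_tool_cam"]);return K,W[:3,:3],W[:3,3]
def onz(c,uv,z):
    K,R,t=c;d=R.T@np.linalg.solve(K,[uv[0],uv[1],1]);o=-R.T@t
    return o+d*(z-o[2])/d[2]
def proj(c,X):
    K,R,t=c;p=(K@(R@np.atleast_2d(X).T+t[:,None]));return (p[:2]/p[2]).T
def snap(n,f):
    c=cam(n);im=viewer.read_camera(n)[:,:,::-1].copy();cv2.imwrite("pics/"+f,im);return c,im
E
```

```text
Traceback (most recent call last):
ValueError: could not broadcast input array from shape (400,799,3) into shape (399,799,3)
```

Run:
```python
import cv2,numpy as np
im=cv2.imread("pics/top0.png")
a=cv2.resize(im[180:265,320:490],None,fx=4.7,fy=4.7,interpolation=cv2.INTER_CUBIC)
b=cv2.resize(im[195:245,185:285],None,fx=4,fy=4,interpolation=cv2.INTER_CUBIC)
c=np.zeros((600,799,3),np.uint8);c[:400]=a
c[400:600,:400]=b
s=cv2.imread("pics/scene0.png")[140:215,350:450]
s=cv2.resize(s,(266,200),interpolation=cv2.INTER_CUBIC);c[400:600,410:676]=s
cv2.imwrite("pics/crop1.png",c)
```

```text
(no output)
```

View pics/crop1.png

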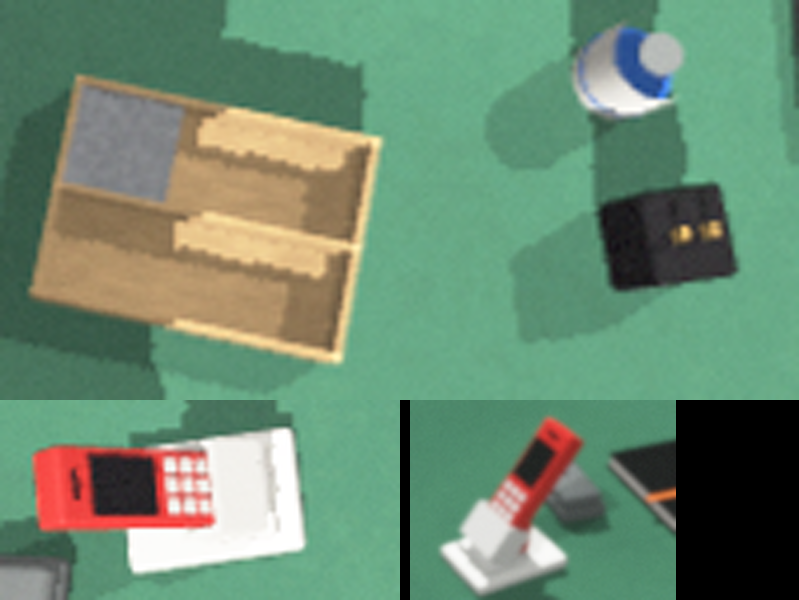

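Run:
```python
from h import *
c=cam("top");f=lambda u,v:(320+u/4.7,180+v/4.7);g=lambda u,v:(185+u/4,195+(v-400)/4)
print("cam",-c[1].T@c[2])
for n,p,z in [("boxTL",(79,76),.045),("TR",(381,138),.045),("BR",(339,361),.045),("BL",(31,294),.045),("ad a",(651,196),.072),("ad b",(720,185),.072),("ad c",(736,275),.072),("ad d",(662,288),.072),("ad footTL",(601,203),0),("footBL",(614,290),0),("rep capc",(660,55),.072),("rep foot left",(573,85),0),("foot lowest",(610,117),0)]:
    print(n,onz(c,f(*p),z).round(4))
for n,p,z in [("cr TR",(291,428),.014),("cr BR",(304,548),.014),("cr BL",(132,573),.0),("hs TL",(36,452),.155),("hs BL",(38,527),.155)]:
    print(n,onz(c,g(*p),z).round(4))
```

```text
cam [0.40845732 0.04614556 1.01629137]
boxTL [0.5752 0.002  0.045 ]
TR [ 0.5373 -0.1688  0.045 ]
BR [ 0.4126 -0.1394  0.045 ]
BL [0.4515 0.0313 0.045 ]
ad a [ 0.4999 -0.309   0.072 ]
ad b [ 0.5055 -0.3472  0.072 ]
ad c [ 0.4563 -0.3519  0.072 ]
ad d [ 0.4497 -0.3112  0.072 ]
ad footTL [ 0.5031 -0.3064  0.    ]
footBL [ 0.452  -0.3104  0.    ]
rep capc [ 0.5784 -0.3199  0.072 ]
rep foot left [ 0.5738 -0.2947  0.    ]
foot lowest [ 0.5543 -0.3154  0.    ]
cr TR [0.5668 0.2202 0.014 ]
cr BR [0.4836 0.2099 0.014 ]
cr BL [0.4687 0.3312 0.    ]
hs TL [0.5319 0.3475 0.155 ]
hs BL [0.4872 0.3443 0.155 ]
```

drive_tool(deltas=[{"dx": 0.03, "dy": 0.036, "rz": 9}, {"dx": 0.03, "dy": 0.036, "rz": 9}, {"dx": 0.03, "dy": 0.036, "rz": 9}, {"dx": 0.03, "dy": 0.036, "rz": 9}, {"dx": 0.03, "dy": 0.036, "rz": 9}, {"dx": 0.03, "dy": 0.036, "rz": 9}, {"dx": 0.03, "dy": 0.036, "rz": 9}, {"dx": 0.03, "dy": 0.036, "rz": 10}, {}, {}], squeeze=40)

```text
schema error: expected keys dx, dy, dz, rx, ry, rz, jaw
```

Run:
```python
from h import *
c,im=snap("wrist","w1.png")
s=ctrl.get_state();print(s["time"],s["eef_pos"],s["qpos"].round(3),Ro.from_quat(s["tcp_rot"]).as_matrix().round(3),ctrl.tips_ahead)
```

```text
0.15 [ 0.25329684 -0.62516365  0.25522619] [-1.336  0.287  1.578  0.     1.279 -0.15 ] [[ 0.927  0.375 -0.   ]
 [ 0.375 -0.927  0.002]
 [ 0.    -0.002 -1.   ]] 0.025
```

View pics/w1.png

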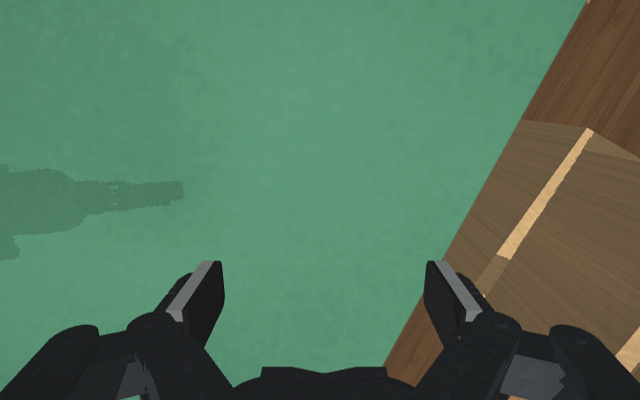

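Only empty desk is in view, with the fingers at the bottom centre. The move was refused because every key must be given, so I'm resending it with the viewpoint adjusted.

drive_tool(deltas=[{"dx": 0.034, "dy": 0.028, "dz": 0, "rx": 0, "ry": 0, "rz": 9, "jaw": 0.085}, {"dx": 0.034, "dy": 0.028, "dz": 0, "rx": 0, "ry": 0, "rz": 9, "jaw": 0.085}, {"dx": 0.034, "dy": 0.028, "dz": 0, "rx": 0, "ry": 0, "rz": 9, "jaw": 0.085}, {"dx": 0.034, "dy": 0.028, "dz": 0, "rx": 0, "ry": 0, "rz": 9, "jaw": 0.085}, {"dx": 0.034, "dy": 0.028, "dz": 0, "rx": 0, "ry": 0, "rz": 9, "jaw": 0.085}, {"dx": 0.034, "dy": 0.028, "dz": 0, "rx": 0, "ry": 0, "rz": 9, "jaw": 0.085}, {"dx": 0.034, "dy": 0.028, "dz": 0, "rx": 0, "ry": 0, "rz": 9, "jaw": 0.085}, {"dx": 0.034, "dy": 0.028, "dz": 0, "rx": 0, "ry": 0, "rz": 10, "jaw": 0.085}, {"dx": 0, "dy": 0, "dz": 0, "rx": 0, "ry": 0, "rz": 0, "jaw": 0.085}, {"dx": 0, "dy": 0, "dz": 0, "rx": 0, "ry": 0, "rz": 0, "jaw": 0.085}], squeeze=40)

```text
time: 1.4
eef_pos: [0.5251, -0.4016, 0.2559]
tcp_rot: [0.676, 0.737, -0.0, -0.0]
contact_force: [0.2, 0.2, -1.2]
opening: 0.997
```

Run:
```python
from h import *
c,im=snap("wrist","w2.png")
s=ctrl.get_state();print(s["time"],s["eef_pos"],s["qpos"].round(3),Ro.from_quat(s["tcp_rot"]).as_matrix().round(3))
np.savez("w2.npz",K=c[0],R=c[1],t=c[2])
```

```text
1.45 [ 0.52473766 -0.40208452  0.25596227] [-0.807  0.257  1.613 -0.     1.272 -0.893] [[-0.087  0.996 -0.001]
 [ 0.996  0.087  0.   ]
 [ 0.    -0.001 -1.   ]]
```

View pics/w2.png

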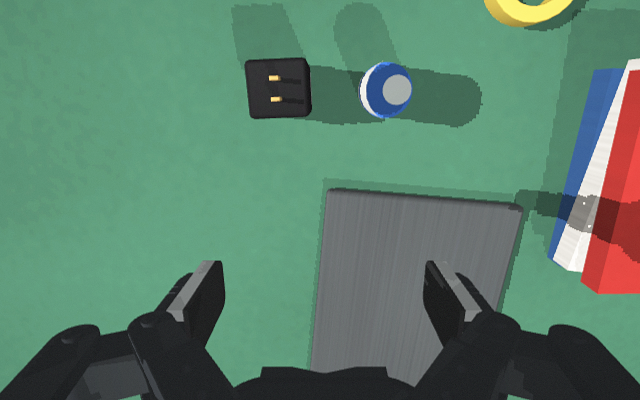

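Adapter at (279,88), repeater at (386,89) with a grey disc at (397,89). The repeater's shape isn't clear yet, so I'll enlarge it.

Run:
```python
import cv2,numpy as np
a=cv2.imread("pics/w2.png")[45:135,235:425]; b=cv2.imread("pics/scene0.png")[200:280,150:220]
a=cv2.resize(a,(760,360),interpolation=cv2.INTER_CUBIC);b=cv2.resize(b,None,fx=3,fy=3,interpolation=cv2.INTER_CUBIC)
c=np.zeros((600,760,3),np.uint8);c[:360]=a;c[360:,:210]=b;cv2.imwrite("pics/crop2.png",c)
```

```text
(no output)
```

View pics/crop2.png

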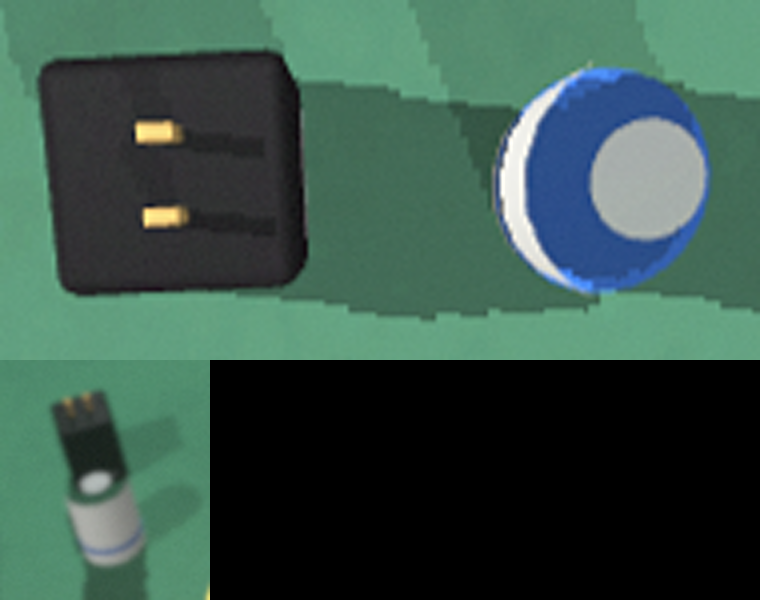

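Crop: a white cylinder with a thin blue band near its foot and a blue top with a grey disc, so it's upright. Now to compute positions.

Run:
```python
from h import *
d=np.load("w2.npz");c=(d["K"],d["R"],d["t"]);f=lambda u,v:(235+u/4,45+v/4)
print("cam",-c[1].T@c[2])
for n,p,z in [("ad TL",(42,64),.072),("TR",(276,52),.072),("BL",(62,292),.072),("BR",(290,285),.072),("pin1 top",(140,133),.088),("pin2 top",(147,216),.088),
 ("rep foot left",(498,178),0),("blue L",(525,178),.072),("blue R",(708,178),.072),("blue T",(612,68),.072),("blue B",(600,292),.072),("disc",(648,178),.072)]:
    print(n,onz(c,f(*p),z).round(4))
t=cam("top")
for x,y in [(.579,-.320),(.572,-.320)]:
  for z in (0,.072,.09): print(z,x,y,((proj(t,[x,y,z])-[320,180])*4.7).round(0),((proj(c,[x,y,z])-[235,45])*4).round(0))
```

```text
cam [ 0.5179906  -0.32541955  0.37324981]
ad TL [ 0.4521 -0.3051  0.072 ]
TR [ 0.4995 -0.2986  0.072 ]
BL [ 0.4574 -0.3501  0.072 ]
BR [ 0.5058 -0.3444  0.072 ]
pin1 top [ 0.475 -0.317  0.088]
pin2 top [ 0.4771 -0.3325  0.088 ]
rep foot left [ 0.5544 -0.3173  0.    ]
blue L [ 0.553  -0.3184  0.072 ]
blue R [ 0.591 -0.315  0.072]
blue T [ 0.568  -0.2956  0.072 ]
blue B [ 0.5719 -0.34    0.072 ]
disc [ 0.5786 -0.3161  0.072 ]
0 0.579 -0.32 [[615.  76.]] [[591. 198.]]
0.072 0.579 -0.32 [[660.  54.]] [[647. 198.]]
0.09 0.579 -0.32 [[672.  48.]] [[666. 198.]]
0 0.572 -0.32 [[616.  88.]] [[564. 195.]]
0.072 0.572 -0.32 [[661.  66.]] [[614. 195.]]
0.09 0.572 -0.32 [[673.  61.]] [[631. 194.]]
```

drive_tool(deltas=[{"dx": -0.023, "dy": 0.0375, "dz": -0.02, "rx": 0, "ry": 0, "rz": 1, "jaw": 0.085}, {"dx": -0.023, "dy": 0.0375, "dz": -0.02, "rx": 0, "ry": 0, "rz": 1, "jaw": 0.085}, {"dx": 0, "dy": 0, "dz": -0.04, "rx": 0, "ry": 0, "rz": 0, "jaw": 0.085}, {"dx": 0, "dy": 0, "dz": -0.04, "rx": 0, "ry": 0, "rz": 0, "jaw": 0.085}, {"dx": 0, "dy": 0, "dz": -0.04, "rx": 0, "ry": 0, "rz": 0, "jaw": 0.085}, {"dx": 0, "dy": 0, "dz": -0.028, "rx": 0, "ry": 0, "rz": 0, "jaw": 0.085}, {"dx": 0, "dy": 0, "dz": 0, "rx": 0, "ry": 0, "rz": 0, "jaw": 0.085}, {"dx": 0, "dy": 0, "dz": 0, "rx": 0, "ry": 0, "rz": 0, "jaw": 0.085}], squeeze=40)

```text
time: 2.45
eef_pos: [0.4796, -0.3279, 0.0696]
tcp_rot: [0.663, 0.749, -0.0, 0.001]
contact_force: [0.5, -0.3, 0.8]
opening: 0.997
```

drive_tool(deltas=[{"dx": 0, "dy": 0, "dz": 0, "rx": 0, "ry": 0, "rz": 0, "jaw": 0.04}, {"dx": 0, "dy": 0, "dz": 0, "rx": 0, "ry": 0, "rz": 0, "jaw": 0.04}, {"dx": 0, "dy": 0, "dz": 0, "rx": 0, "ry": 0, "rz": 0, "jaw": 0.04}, {"dx": 0, "dy": 0, "dz": 0, "rx": 0, "ry": 0, "rz": 0, "jaw": 0.04}, {"dx": 0, "dy": 0, "dz": 0, "rx": 0, "ry": 0, "rz": 0, "jaw": 0.04}], squeeze=40)

```text
time: 3.08
eef_pos: [0.48, -0.3274, 0.07]
tcp_rot: [0.662, 0.749, -0.0, 0.001]
contact_force: [-1.6, 1.0, 4.9]
opening: 0.602
```

drive_tool(deltas=[{"dx": 0, "dy": 0, "dz": 0.03, "rx": 0, "ry": 0, "rz": 0, "jaw": 0.04}, {"dx": 0, "dy": 0, "dz": 0.05, "rx": 0, "ry": 0, "rz": 0, "jaw": 0.04}, {"dx": 0, "dy": 0, "dz": 0.05, "rx": 0, "ry": 0, "rz": 0, "jaw": 0.04}, {"dx": 0.005, "dy": 0.045, "dz": 0.03, "rx": 0, "ry": 0, "rz": -4.5, "jaw": 0.04}, {"dx": 0.005, "dy": 0.045, "dz": 0.01, "rx": 0, "ry": 0, "rz": -5, "jaw": 0.04}, {"dx": 0.01, "dy": 0.045, "dz": 0, "rx": 0, "ry": 0, "rz": -5, "jaw": 0.04}, {"dx": 0.01, "dy": 0.035, "dz": 0, "rx": 0, "ry": 0, "rz": -5, "jaw": 0.04}, {"dx": 0, "dy": 0, "dz": 0, "rx": 0, "ry": 0, "rz": 0, "jaw": 0.04}, {"dx": 0, "dy": 0, "dz": 0, "rx": 0, "ry": 0, "rz": 0, "jaw": 0.04}], squeeze=40)

```text
time: 4.2
eef_pos: [0.5091, -0.1567, 0.2377]
tcp_rot: [0.779, 0.627, -0.0, -0.0]
contact_force: [0.1, 0.4, -0.7]
opening: 0.6
```

Run:
```python
from h import *
c,im=snap("wrist","w3.png")
s=ctrl.get_state();print(s["time"],s["eef_pos"],s["opening"],s["contact_force"],s["qpos"].round(3),Ro.from_quat(s["tcp_rot"]).as_matrix().round(4))
np.savez("w3.npz",K=c[0],R=c[1],t=c[2])
cv2.imwrite("pics/w3b.png",cv2.resize(im[:,140:540],(800,800),interpolation=cv2.INTER_CUBIC)[:600])
```

```text
4.25 [ 0.50909483 -0.15712882  0.23785972] 0.5997715947964467 [-1.05908941 -0.39023806 -2.44955707] [-0.49  -0.012  1.943 -0.     1.211 -0.272] [[ 2.156e-01  9.765e-01 -8.000e-04]
 [ 9.765e-01 -2.156e-01 -0.000e+00]
 [-2.000e-04 -7.000e-04 -1.000e+00]]
```

View pics/w3b.png

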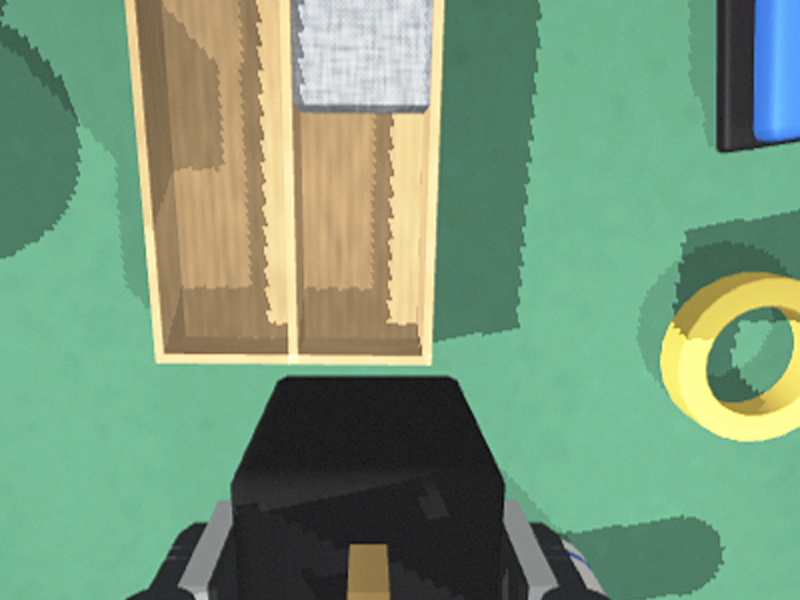

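The bay is clear: near outer wall edge at row ~363, outer side edges from (157,362) up the left and (432,365) up the right, foam face at row ~108. The adapter's foot front edge is at (280–457, 378).

Run:
```python
from h import *
d=np.load("w3.npz");c=(d["K"],d["R"],d["t"]);f=lambda u,v:(140+u/2,v/2)
P={}
for n,p,z in [("nearL",(157,363),.045),("nearR",(432,364),.045),("farL",(125,0),.045),("farR",(445,0),.045),("midnear",(293,364),.045),("foamL",(300,110),.041),("foamR",(430,110),.041),
 ("adfootL",(280,378),.168),("adfootR",(457,378),.168),("adtopL",(232,485),.24),("adtopR",(503,485),.24)]:
    P[n]=onz(c,f(*p),z);print(n,P[n].round(4))
s=ctrl.get_state()
T=Ro.from_quat(s["tcp_rot"]).as_matrix()
for n in P: 
    print(n,"tool",(T.T@(P[n]-s["eef_pos"])).round(4)[:2])
```

```text
nearL [ 0.4125 -0.1366  0.045 ]
nearR [ 0.5372 -0.1643  0.045 ]
farL [0.4451 0.0095 0.045 ]
farR [ 0.5703 -0.018   0.045 ]
midnear [ 0.4741 -0.1505  0.045 ]
foamL [ 0.5035 -0.0447  0.041 ]
foamR [ 0.5572 -0.0564  0.041 ]
adfootL [ 0.4896 -0.1265  0.168 ]
adfootR [ 0.5384 -0.1371  0.168 ]
adtopL [ 0.4895 -0.127   0.24  ]
adtopR [ 0.5377 -0.1375  0.24  ]
nearL tool [-0.0007 -0.0986]
nearR tool [-0.0009  0.0291]
farL tool [ 0.1489 -0.0982]
farR tool [0.1491 0.0299]
midnear tool [-0.0011 -0.0354]
foamL tool [ 0.1086 -0.0296]
foamR tool [0.1087 0.0254]
adfootL tool [ 0.0258 -0.0256]
adfootR tool [0.0259 0.0243]
adtopL tool [ 0.0252 -0.0256]
adtopR tool [0.0253 0.0237]
```

drive_tool(deltas=[{"dx": 0.0048, "dy": 0.0264, "dz": 0, "rx": 0, "ry": 0, "rz": 0, "jaw": 0.04}, {"dx": 0.0048, "dy": 0.0264, "dz": -0.02, "rx": 0, "ry": 0, "rz": 0, "jaw": 0.04}, {"dx": 0.0048, "dy": 0.0264, "dz": -0.03, "rx": 0, "ry": 0, "rz": 0, "jaw": 0.04}, {"dx": 0, "dy": 0, "dz": -0.04, "rx": 0, "ry": 0, "rz": 0, "jaw": 0.04}, {"dx": 0, "dy": 0, "dz": -0.02, "rx": 0, "ry": 0, "rz": 0, "jaw": 0.04}, {"dx": 0, "dy": 0, "dz": -0.006, "rx": 0, "ry": 0, "rz": 0, "jaw": 0.04}, {"dx": 0, "dy": 0, "dz": -0.006, "rx": 0, "ry": 0, "rz": 0, "jaw": 0.04}, {"dx": 0, "dy": 0, "dz": -0.006, "rx": 0, "ry": 0, "rz": 0, "jaw": 0.04}], squeeze=40)

```text
time: 5.25
eef_pos: [0.5246, -0.0781, 0.1112]
tcp_rot: [0.78, 0.626, 0.001, 0.001]
contact_force: [-0.1, 0.2, -1.8]
opening: 0.605
```

drive_tool(deltas=[{"dx": 0, "dy": 0, "dz": -0.008, "rx": 0, "ry": 0, "rz": 0, "jaw": 0.04}, {"dx": 0, "dy": 0, "dz": -0.008, "rx": 0, "ry": 0, "rz": 0, "jaw": 0.04}, {"dx": 0, "dy": 0, "dz": -0.008, "rx": 0, "ry": 0, "rz": 0, "jaw": 0.04}, {"dx": 0, "dy": 0, "dz": -0.008, "rx": 0, "ry": 0, "rz": 0, "jaw": 0.04}, {"dx": 0, "dy": 0, "dz": 0, "rx": 0, "ry": 0, "rz": 0, "jaw": 0.04}], squeeze=40)

```text
time: 5.88
eef_pos: [0.5231, -0.0772, 0.0773]
tcp_rot: [0.78, 0.626, -0.001, -0.001]
contact_force: [-0.5, -0.8, -1.5]
opening: 0.599
```

drive_tool(deltas=[{"dx": 0, "dy": 0, "dz": -0.002, "rx": 0, "ry": 0, "rz": 0, "jaw": 0.04}, {"dx": 0, "dy": 0, "dz": 0, "rx": 0, "ry": 0, "rz": 0, "jaw": 0.075}, {"dx": 0, "dy": 0, "dz": 0, "rx": 0, "ry": 0, "rz": 0, "jaw": 0.075}, {"dx": 0, "dy": 0, "dz": 0, "rx": 0, "ry": 0, "rz": 0, "jaw": 0.075}, {"dx": 0, "dy": 0, "dz": 0.02, "rx": 0, "ry": 0, "rz": 0, "jaw": 0.075}, {"dx": 0, "dy": 0, "dz": 0.04, "rx": 0, "ry": 0, "rz": 0, "jaw": 0.075}, {"dx": 0, "dy": 0, "dz": 0.04, "rx": 0, "ry": 0, "rz": 0, "jaw": 0.085}, {"dx": 0.011, "dy": -0.048, "dz": 0, "rx": 0, "ry": 0, "rz": 0, "jaw": 0.085}, {"dx": 0.011, "dy": -0.048, "dz": 0, "rx": 0, "ry": 0, "rz": 0, "jaw": 0.085}, {"dx": 0.011, "dy": -0.048, "dz": 0, "rx": 0, "ry": 0, "rz": 0, "jaw": 0.085}, {"dx": 0.011, "dy": -0.048, "dz": 0, "rx": 0, "ry": 0, "rz": 0, "jaw": 0.085}, {"dx": 0.011, "dy": -0.048, "dz": 0, "rx": 0, "ry": 0, "rz": 0, "jaw": 0.085}, {"dx": 0, "dy": 0, "dz": -0.03, "rx": 0, "ry": 0, "rz": 0, "jaw": 0.085}, {"dx": 0, "dy": 0, "dz": 0, "rx": 0, "ry": 0, "rz": 0, "jaw": 0.085}], squeeze=40)

```text
time: 7.62
eef_pos: [0.5771, -0.3168, 0.1431]
tcp_rot: [0.78, 0.626, -0.001, -0.003]
contact_force: [0.7, 0.4, 0.0]
opening: 0.998
```

drive_tool(deltas=[{"dx": 0.002, "dy": -0.001, "dz": -0.03, "rx": 0, "ry": 0, "rz": 0, "jaw": 0.085}, {"dx": 0, "dy": 0, "dz": -0.03, "rx": 0, "ry": 0, "rz": 0, "jaw": 0.085}, {"dx": 0, "dy": 0, "dz": -0.013, "rx": 0, "ry": 0, "rz": 0, "jaw": 0.085}, {"dx": 0, "dy": 0, "dz": 0, "rx": 0, "ry": 0, "rz": 0, "jaw": 0.04}, {"dx": 0, "dy": 0, "dz": 0, "rx": 0, "ry": 0, "rz": 0, "jaw": 0.04}, {"dx": 0, "dy": 0, "dz": 0, "rx": 0, "ry": 0, "rz": 0, "jaw": 0.04}, {"dx": 0, "dy": 0, "dz": 0, "rx": 0, "ry": 0, "rz": 0, "jaw": 0.04}, {"dx": 0, "dy": 0, "dz": 0, "rx": 0, "ry": 0, "rz": 0, "jaw": 0.04}], squeeze=40)

```text
time: 8.62
eef_pos: [0.5817, -0.3191, 0.0754]
tcp_rot: [0.78, 0.626, 0.0, 0.001]
contact_force: [-1.3, 1.7, 6.0]
opening: 0.6
```

drive_tool(deltas=[{"dx": 0, "dy": 0, "dz": 0.03, "rx": 0, "ry": 0, "rz": 0, "jaw": 0.04}, {"dx": 0, "dy": 0, "dz": 0.05, "rx": 0, "ry": 0, "rz": 0, "jaw": 0.04}, {"dx": 0, "dy": 0, "dz": 0.05, "rx": 0, "ry": 0, "rz": 0, "jaw": 0.04}, {"dx": -0.018, "dy": 0.04, "dz": 0.02, "rx": 0, "ry": 0, "rz": 0, "jaw": 0.04}, {"dx": -0.018, "dy": 0.04, "dz": 0.018, "rx": 0, "ry": 0, "rz": 0, "jaw": 0.04}, {"dx": -0.018, "dy": 0.04, "dz": 0, "rx": 0, "ry": 0, "rz": 0, "jaw": 0.04}, {"dx": -0.016, "dy": 0.04, "dz": 0, "rx": 0, "ry": 0, "rz": 0, "jaw": 0.04}, {"dx": 0, "dy": 0, "dz": 0, "rx": 0, "ry": 0, "rz": 0, "jaw": 0.04}, {"dx": 0, "dy": 0, "dz": 0, "rx": 0, "ry": 0, "rz": 0, "jaw": 0.04}], squeeze=40)

```text
time: 9.75
eef_pos: [0.5109, -0.1586, 0.2411]
tcp_rot: [0.78, 0.626, -0.0, 0.0]
contact_force: [0.3, -0.3, -2.2]
opening: 0.59
```

Run:
```python
from h import *
c,im=snap("wrist","w4.png")
s=ctrl.get_state();print(s["time"],s["eef_pos"],s["opening"],s["contact_force"],Ro.from_quat(s["tcp_rot"]).as_matrix().round(4))
np.savez("w4.npz",K=c[0],R=c[1],t=c[2])
cv2.imwrite("pics/w4b.png",cv2.resize(im[:,140:540],(800,800),interpolation=cv2.INTER_CUBIC)[:600])
```

```text
9.8 [ 0.5110497  -0.15908025  0.24117613] 0.5910953256145434 [ 0.72625298 -0.89321494 -1.62891376] [[ 2.161e-01  9.764e-01  2.000e-04]
 [ 9.764e-01 -2.161e-01 -4.000e-04]
 [-4.000e-04  3.000e-04 -1.000e+00]]
```

View pics/w4b.png

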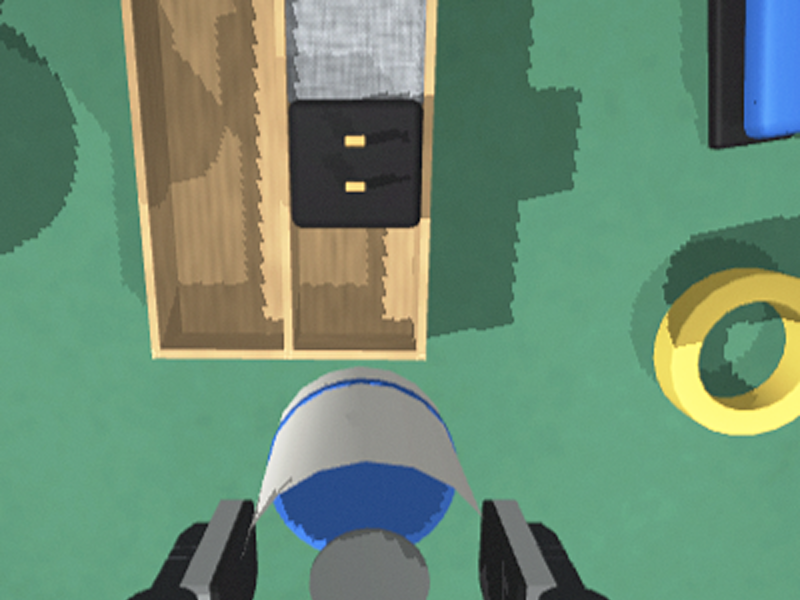

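The adapter stands in the bay by the foam, with its near top edge at row 227. The repeater is upright in the jaws, with its foot front at (365,368). Now the gaps.

Run:
```python
from h import *
d=np.load("w4.npz");c=(d["K"],d["R"],d["t"]);f=lambda u,v:(140+u/2,v/2)
s=ctrl.get_state();T=Ro.from_quat(s["tcp_rot"]).as_matrix()
for n,p,z in [("nearL",(154,358),.045),("nearR",(425,359),.045),("midnear",(289,358),.045),("ad nearL",(294,226),.077),("ad nearR",(418,226),.077),("ad farL",(292,101),.077),("adfarR",(418,101),.077),("foam",(350,100),.041),
 ("rep front",(365,368),.168),("rep front",(365,368),.171),("repL",(258,510),.24),("repR",(474,508),.24)]:
    P=onz(c,f(*p),z);print(n,(T.T@(P-s["eef_pos"])).round(4)[:2])
```

```text
nearL [ 0.0009 -0.1009]
nearR [0.0006 0.026 ]
midnear [ 0.001  -0.0377]
ad nearL [ 0.0626 -0.0303]
ad nearR [0.0627 0.019 ]
ad farL [ 0.1085 -0.0297]
adfarR [0.1085 0.018 ]
foam [ 0.1129 -0.0086]
rep front [ 0.0278 -0.0018]
rep front [ 0.0286 -0.0018]
repL [ 0.0186 -0.0218]
repR [0.019  0.0191]
```

drive_tool(deltas=[{"dx": 0.001, "dy": 0.016, "dz": -0.03, "rx": 0, "ry": 0, "rz": 0, "jaw": 0.04}, {"dx": 0.001, "dy": 0.0154, "dz": -0.03, "rx": 0, "ry": 0, "rz": 0, "jaw": 0.04}, {"dx": 0, "dy": 0, "dz": -0.04, "rx": 0, "ry": 0, "rz": 0, "jaw": 0.04}, {"dx": 0, "dy": 0, "dz": -0.008, "rx": 0, "ry": 0, "rz": 0, "jaw": 0.04}, {"dx": 0, "dy": 0, "dz": -0.006, "rx": 0, "ry": 0, "rz": 0, "jaw": 0.04}, {"dx": 0, "dy": 0, "dz": -0.006, "rx": 0, "ry": 0, "rz": 0, "jaw": 0.04}, {"dx": 0, "dy": 0, "dz": -0.006, "rx": 0, "ry": 0, "rz": 0, "jaw": 0.04}, {"dx": 0, "dy": 0, "dz": 0, "rx": 0, "ry": 0, "rz": 0, "jaw": 0.04}], squeeze=40)

```text
time: 10.8
eef_pos: [0.5127, -0.1271, 0.1153]
tcp_rot: [0.78, 0.626, -0.0, -0.0]
contact_force: [0.3, 0.4, -1.7]
opening: 0.591
```

drive_tool(deltas=[{"dx": 0, "dy": 0, "dz": -0.008, "rx": 0, "ry": 0, "rz": 0, "jaw": 0.04}, {"dx": 0, "dy": 0, "dz": -0.008, "rx": 0, "ry": 0, "rz": 0, "jaw": 0.04}, {"dx": 0, "dy": 0, "dz": -0.008, "rx": 0, "ry": 0, "rz": 0, "jaw": 0.04}, {"dx": 0, "dy": 0, "dz": -0.008, "rx": 0, "ry": 0, "rz": 0, "jaw": 0.04}, {"dx": 0, "dy": 0, "dz": 0, "rx": 0, "ry": 0, "rz": 0, "jaw": 0.04}], squeeze=40)

```text
time: 11.42
eef_pos: [0.5121, -0.1267, 0.0822]
tcp_rot: [0.78, 0.626, -0.001, -0.001]
contact_force: [-0.6, 0.1, -2.5]
opening: 0.596
```

Still no contact. I'll lower it the last few mm, watching the force.

drive_tool(deltas=[{"dx": 0, "dy": 0, "dz": -0.002, "rx": 0, "ry": 0, "rz": 0, "jaw": 0.04}, {"dx": 0, "dy": 0, "dz": -0.002, "rx": 0, "ry": 0, "rz": 0, "jaw": 0.04}, {"dx": 0, "dy": 0, "dz": 0, "rx": 0, "ry": 0, "rz": 0, "jaw": 0.04}], squeeze=40)

```text
time: 11.8
eef_pos: [0.5132, -0.1272, 0.0805]
tcp_rot: [0.78, 0.626, 0.0, 0.0]
contact_force: [-2.1, 0.7, 4.8]
opening: 0.594
```

drive_tool(deltas=[{"dx": 0, "dy": 0, "dz": 0, "rx": 0, "ry": 0, "rz": 0, "jaw": 0.075}, {"dx": 0, "dy": 0, "dz": 0, "rx": 0, "ry": 0, "rz": 0, "jaw": 0.075}, {"dx": 0, "dy": 0, "dz": 0, "rx": 0, "ry": 0, "rz": 0, "jaw": 0.075}, {"dx": 0, "dy": 0, "dz": 0.02, "rx": 0, "ry": 0, "rz": 0, "jaw": 0.075}, {"dx": 0, "dy": 0, "dz": 0.05, "rx": 0, "ry": 0, "rz": 0, "jaw": 0.075}, {"dx": 0, "dy": 0, "dz": 0.055, "rx": 0, "ry": 0, "rz": 0, "jaw": 0.085}, {"dx": 0, "dy": 0.04, "dz": 0.02, "rx": 0, "ry": 0, "rz": 9.5, "jaw": 0.085}, {"dx": 0, "dy": 0.05, "dz": 0.02, "rx": 0, "ry": 0, "rz": 10, "jaw": 0.085}, {"dx": 0, "dy": 0.05, "dz": 0.01, "rx": 0, "ry": 0, "rz": 0, "jaw": 0.085}, {"dx": 0, "dy": 0.05, "dz": 0, "rx": 9.93, "ry": 1.22, "rz": 0, "jaw": 0.085}, {"dx": 0, "dy": 0.05, "dz": 0, "rx": 9.93, "ry": 1.22, "rz": 0, "jaw": 0.085}, {"dx": 0, "dy": 0.05, "dz": 0, "rx": 9.93, "ry": 1.22, "rz": 0, "jaw": 0.085}, {"dx": 0, "dy": 0.017, "dz": 0, "rx": 0, "ry": 0, "rz": 0, "jaw": 0.085}, {"dx": 0, "dy": 0, "dz": 0, "rx": 0, "ry": 0, "rz": 0, "jaw": 0.085}, {"dx": 0, "dy": 0, "dz": 0, "rx": 0, "ry": 0, "rz": 0, "jaw": 0.085}], squeeze=40)

```text
time: 13.68
eef_pos: [0.5131, 0.1795, 0.2548]
tcp_rot: [0.64, 0.724, 0.171, -0.193]
contact_force: [-0.3, -0.7, 0.7]
opening: 0.992
```

Run:
```python
from h import *
c,im=snap("wrist","w5.png")
s=ctrl.get_state();print(s["time"],s["eef_pos"],s["opening"],s["qpos"].round(3),Ro.from_quat(s["tcp_rot"]).as_matrix().round(4))
np.savez("w5.npz",K=c[0],R=c[1],t=c[2])
print("cam",-c[1].T@c[2])
ct,tp=snap("top","top5.png")
m=np.zeros((600,800,3),np.uint8)
m[:400]=cv2.resize(im[:260,60:580],(800,400),interpolation=cv2.INTER_CUBIC)
m[400:600,:400]=cv2.resize(tp[190:250,320:440],(400,200),interpolation=cv2.INTER_CUBIC)
m[400:600,400:]=cv2.resize(tp[190:250,180:300],(400,200),interpolation=cv2.INTER_CUBIC)
cv2.imwrite("pics/m5.png",m)
```

```text
13.725 [0.5131191  0.1793653  0.25483985] 0.9916310745361707 [-0.062 -0.004  1.959  0.53   1.327 -0.353] [[-0.1068  0.9925 -0.0597]
 [ 0.8601  0.1223  0.4952]
 [ 0.4987  0.0016 -0.8667]]
cam [0.51140248 0.1873204  0.39404057]
```

View pics/m5.png

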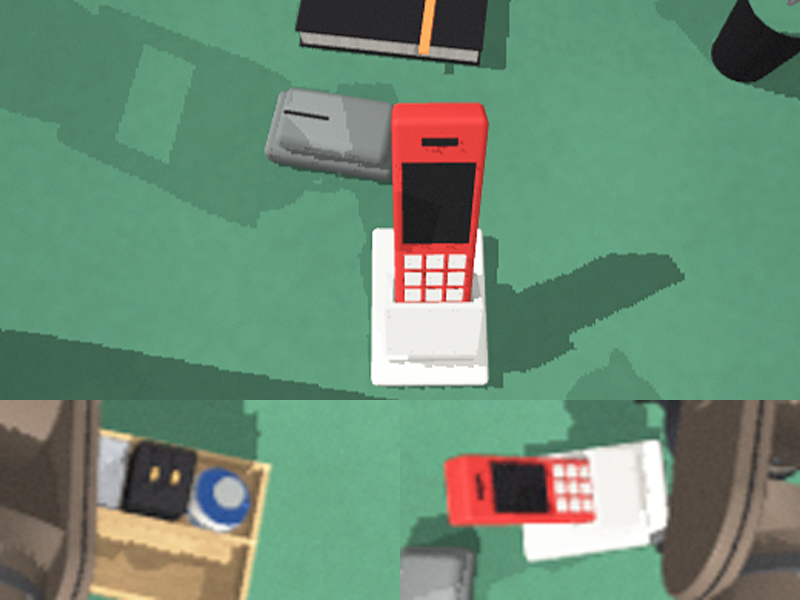

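Both items stand in the item bay (lower left). The handset's back top edge is at (393,108)–(488,104) in the crop. I'll triangulate it with the first top picture.

Run:
```python
from h import *
d=np.load("w5.npz");c=(d["K"],d["R"],d["t"]);t=cam("top")
w=lambda u,v:(60+u/1.5385,v/1.5385);g=lambda u,v:(185+u/4,195+(v-400)/4)
P=lambda c:c[0]@np.c_[c[1],c[2]]
for a,b in [((393,108),(38,527)),((488,104),(36,452))]:
    X=cv2.triangulatePoints(P(c),P(t),np.array(w(*a)),np.array(g(*b)));X=(X[:3]/X[3]).ravel()
    print(X.round(4),(proj(c,X)-w(*a)).round(1),(proj(t,X)-g(*b)).round(1))
for n,p in [("crNL",(372,384)),("crNR",(488,384)),("crFL",(373,230))]: print(n,onz(c,w(*p),.014).round(4))
# fit full: p,yaw using both views, top-back corners + front-top corners + pocket edges
from scipy.optimize import least_squares
def hs(q,pts):
    y=q[3];cx=np.array([np.cos(y),np.sin(y),0]);Z=np.array([0,0,1.]);a=np.radians(35)
    hx=cx*np.sin(a)+Z*np.cos(a);hz=-cx*np.cos(a)+Z*np.sin(a);R=np.c_[hx,np.cross(hz,hx),hz]
    return q[:3]+np.asarray(pts)@R.T
A=[(.0775,.024,0),(.0775,-.024,0)]
obs=[(c,w(393,108)),(c,w(488,104)),(t,g(38,527)),(t,g(36,452))]
def res(q):
    X=hs(q,A);r=np.r_[proj(c,X)-[obs[0][1],obs[1][1]],proj(t,X)-[obs[2][1],obs[3][1]]].ravel()
    return r
s=least_squares(res,[.51,.3,.09,np.radians(97)]);q=s.x
print(q.round(4),np.degrees(q[3]),s.fun.round(1))
print("front top, lower-lip pts in crop:",((proj(c,hs(q,[(.0775,.024,.024),(.0775,-.024,.024),(-.0395,.024,.024),(-.0395,-.024,.024),(-.0775,0,0)]))-[60,0])*1.5385).round(0))
print("low end z",hs(q,[(-.0775,0,0),(-.0775,0,.024)]))
```

```text
[0.4866 0.3439 0.1552] [[ 0.8 -0.4]] [[0.1 0.2]]
[0.5314 0.3438 0.1664] [[-1.7  0.1]] [[-0.1 -0.5]]
crNL [0.4847 0.2147 0.014 ]
crNR [0.5669 0.225  0.014 ]
crFL [0.4694 0.3303 0.014 ]
[0.517  0.3018 0.0944 1.7327] 99.27757324679203 [-0.3 -0.2  0.1  0.4  0.6  0.3 -1.2 -0.8]
front top, lower-lip pts in crop: [[393. 128.]
 [496. 124.]
 [400. 312.]
 [478. 309.]
 [435. 327.]]
low end z [[0.524164   0.25796933 0.03087617]
 [0.52733348 0.23856686 0.044642  ]]
```

drive_tool(deltas=[{"dx": 0.002, "dy": 0.005, "dz": -0.02, "rx": 8.27, "ry": 1.05, "rz": 0, "jaw": 0.085}, {"dx": 0.002, "dy": 0.015, "dz": -0.03, "rx": 8.27, "ry": 1.05, "rz": 0, "jaw": 0.085}, {"dx": 0.002, "dy": 0.02, "dz": -0.03, "rx": 8.27, "ry": 1.05, "rz": 0.3, "jaw": 0.085}, {"dx": 0.003, "dy": 0.025, "dz": -0.028, "rx": 0, "ry": 0, "rz": 0, "jaw": 0.085}, {"dx": 0, "dy": 0, "dz": 0, "rx": 0, "ry": 0, "rz": 0, "jaw": 0.085}, {"dx": 0, "dy": 0, "dz": 0, "rx": 0, "ry": 0, "rz": 0, "jaw": 0.085}], squeeze=40)

```text
time: 14.52
eef_pos: [0.5226, 0.2445, 0.1475]
tcp_rot: [0.586, 0.666, 0.305, -0.346]
contact_force: [0.6, 0.2, -0.2]
opening: 0.997
```

Run:
```python
from h import *
c,im=snap("wrist","w6.png")
s=ctrl.get_state();print(s["time"],s["eef_pos"],s["contact_force"],s["qpos"].round(3),Ro.from_quat(s["tcp_rot"]).as_matrix().round(3))
```

```text
14.575 [0.52293592 0.24437956 0.14800407] [ 0.24169869 -0.58696054  0.08415711] [-0.071  0.275  2.008  0.98   1.314 -0.7  ] [[-0.075  0.992 -0.103]
 [ 0.569  0.127  0.812]
 [ 0.819  0.002 -0.574]]
```

View pics/w6.png

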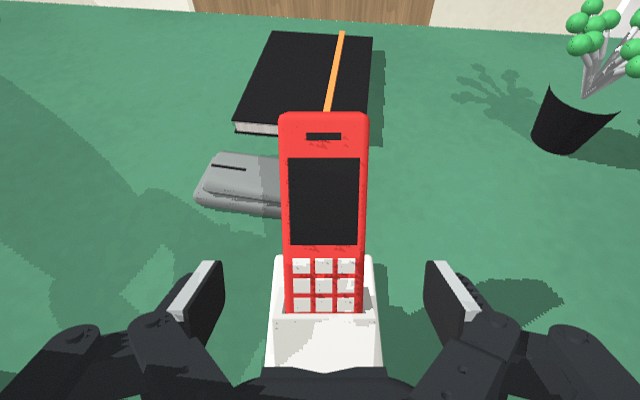

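The jaws straddle the handset symmetrically, both centred near column 324. Advance 60 mm and close.

drive_tool(deltas=[{"dx": -0.0021, "dy": 0.0162, "dz": -0.0115, "rx": 0, "ry": 0, "rz": 0, "jaw": 0.085}, {"dx": -0.0021, "dy": 0.0162, "dz": -0.0115, "rx": 0, "ry": 0, "rz": 0, "jaw": 0.085}, {"dx": -0.0021, "dy": 0.0162, "dz": -0.0115, "rx": 0, "ry": 0, "rz": 0, "jaw": 0.085}, {"dx": 0, "dy": 0, "dz": 0, "rx": 0, "ry": 0, "rz": 0, "jaw": 0.085}, {"dx": 0, "dy": 0, "dz": 0, "rx": 0, "ry": 0, "rz": 0, "jaw": 0.035}, {"dx": 0, "dy": 0, "dz": 0, "rx": 0, "ry": 0, "rz": 0, "jaw": 0.035}, {"dx": 0, "dy": 0, "dz": 0, "rx": 0, "ry": 0, "rz": 0, "jaw": 0.035}, {"dx": 0, "dy": 0, "dz": 0, "rx": 0, "ry": 0, "rz": 0, "jaw": 0.035}, {"dx": 0, "dy": 0, "dz": 0, "rx": 0, "ry": 0, "rz": 0, "jaw": 0.035}], squeeze=40)

```text
time: 15.7
eef_pos: [0.5163, 0.2932, 0.1124]
tcp_rot: [0.586, 0.666, 0.305, -0.346]
contact_force: [2.2, -2.5, 1.9]
opening: 0.547
```

drive_tool(deltas=[{"dx": -0.0004, "dy": 0.0028, "dz": 0.0041, "rx": 0, "ry": 0, "rz": 0, "jaw": 0.035}, {"dx": -0.0004, "dy": 0.0028, "dz": 0.0041, "rx": 0, "ry": 0, "rz": 0, "jaw": 0.035}, {"dx": -0.0007, "dy": 0.0051, "dz": 0.0074, "rx": 0, "ry": 0, "rz": 0, "jaw": 0.035}, {"dx": -0.0007, "dy": 0.0051, "dz": 0.0074, "rx": 0, "ry": 0, "rz": 0, "jaw": 0.035}], squeeze=40)

```text
time: 16.2
eef_pos: [0.5132, 0.308, 0.1335]
tcp_rot: [0.587, 0.666, 0.303, -0.346]
contact_force: [0.5, -5.5, -0.9]
opening: 0.554
```

drive_tool(deltas=[{"dx": -0.0007, "dy": 0.0057, "dz": 0.0082, "rx": 0, "ry": 0, "rz": 0, "jaw": 0.035}, {"dx": -0.0007, "dy": 0.0057, "dz": 0.0082, "rx": 0, "ry": 0, "rz": 0, "jaw": 0.035}, {"dx": -0.0007, "dy": 0.0057, "dz": 0.0082, "rx": 0, "ry": 0, "rz": 0, "jaw": 0.035}, {"dx": -0.0007, "dy": 0.0057, "dz": 0.0082, "rx": 0, "ry": 0, "rz": 0, "jaw": 0.035}, {"dx": -0.0007, "dy": 0.0057, "dz": 0.0082, "rx": 0, "ry": 0, "rz": 0, "jaw": 0.035}, {"dx": -0.0007, "dy": 0.0057, "dz": 0.0082, "rx": 0, "ry": 0, "rz": 0, "jaw": 0.035}, {"dx": 0, "dy": 0, "dz": 0.02, "rx": 0, "ry": 0, "rz": 0, "jaw": 0.035}, {"dx": 0, "dy": 0, "dz": 0.02, "rx": 0, "ry": 0, "rz": 0, "jaw": 0.035}, {"dx": 0, "dy": 0, "dz": 0, "rx": 0, "ry": 0, "rz": 0, "jaw": 0.035}, {"dx": 0, "dy": 0, "dz": 0, "rx": 0, "ry": 0, "rz": 0, "jaw": 0.035}], squeeze=40)

```text
time: 17.45
eef_pos: [0.5089, 0.3436, 0.224]
tcp_rot: [0.586, 0.666, 0.305, -0.347]
contact_force: [0.1, 0.0, -2.7]
opening: 0.551
```

drive_tool(deltas=[{"dx": 0, "dy": -0.02, "dz": 0.01, "rx": -9.1, "ry": -1.165, "rz": 0, "jaw": 0.035}, {"dx": 0, "dy": -0.03, "dz": 0.01, "rx": -9.1, "ry": -1.165, "rz": 0, "jaw": 0.035}, {"dx": 0, "dy": -0.035, "dz": 0, "rx": -9.1, "ry": -1.165, "rz": 0, "jaw": 0.035}, {"dx": 0, "dy": -0.035, "dz": 0, "rx": -9.1, "ry": -1.165, "rz": 0, "jaw": 0.035}, {"dx": 0, "dy": -0.035, "dz": 0, "rx": -9.1, "ry": -1.165, "rz": 0, "jaw": 0.035}, {"dx": 0, "dy": -0.035, "dz": 0, "rx": -9.1, "ry": -1.165, "rz": 0, "jaw": 0.035}, {"dx": -0.008, "dy": -0.035, "dz": 0, "rx": 0, "ry": 0, "rz": -5, "jaw": 0.035}, {"dx": -0.008, "dy": -0.035, "dz": 0, "rx": 0, "ry": 0, "rz": -5, "jaw": 0.035}, {"dx": -0.008, "dy": -0.035, "dz": -0.01, "rx": 0, "ry": 0, "rz": -5, "jaw": 0.035}, {"dx": -0.008, "dy": -0.035, "dz": -0.01, "rx": 0, "ry": 0, "rz": -4.6, "jaw": 0.035}, {"dx": -0.006, "dy": -0.033, "dz": -0.005, "rx": 0, "ry": 0, "rz": 0, "jaw": 0.035}, {"dx": -0.005, "dy": -0.03, "dz": -0.005, "rx": 0, "ry": 0, "rz": 0, "jaw": 0.035}, {"dx": 0, "dy": 0, "dz": 0, "rx": 0, "ry": 0, "rz": 0, "jaw": 0.035}, {"dx": 0, "dy": 0, "dz": 0, "rx": 0, "ry": 0, "rz": 0, "jaw": 0.035}, {"dx": 0, "dy": 0, "dz": 0, "rx": 0, "ry": 0, "rz": 0, "jaw": 0.035}], squeeze=40)

```text
time: 19.32
eef_pos: [0.4661, -0.0486, 0.2139]
tcp_rot: [0.779, 0.628, -0.0, -0.001]
contact_force: [0.3, -0.7, -2.1]
opening: 0.553
```

Run:
```python
from h import *
c,im=snap("wrist","w7.png")
s=ctrl.get_state();print(s["time"],s["eef_pos"],s["opening"],s["contact_force"],s["dq"].round(3),Ro.from_quat(s["tcp_rot"]).as_matrix().round(3))
cs,sc=snap("scene","s7.png")
m=np.zeros((600,800,3),np.uint8)
m[:300,:480]=cv2.resize(im,(480,300))
m[300:600,:]=cv2.resize(sc[130:250,180:500],(800,300),interpolation=cv2.INTER_CUBIC)
cv2.imwrite("pics/m7.png",m)
```

```text
19.375 [ 0.46619666 -0.04860218  0.21404169] 0.55130738259172 [ 0.59207186  0.49537744 -1.13136401] [-0.001 -0.    -0.002 -0.003 -0.002 -0.001] [[ 0.212  0.977 -0.001]
 [ 0.977 -0.212  0.   ]
 [ 0.    -0.001 -1.   ]]
```

View pics/m7.png

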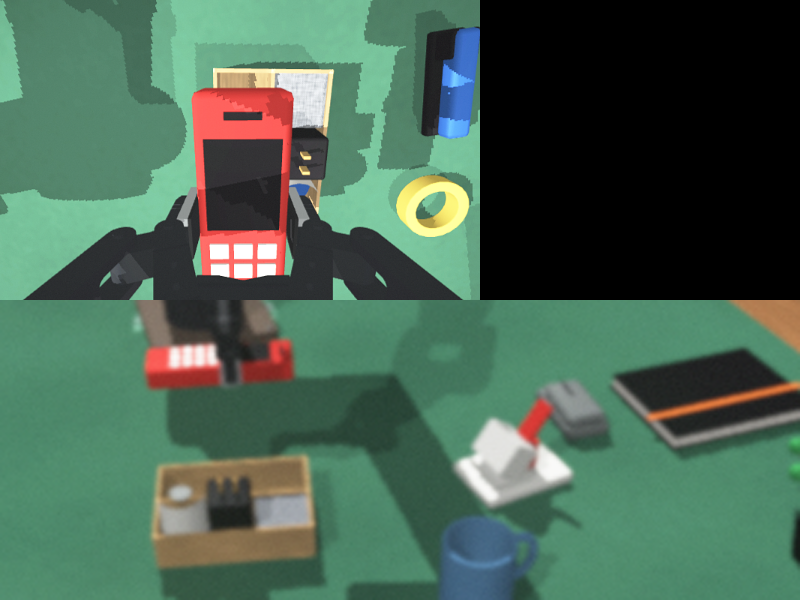

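The handset is gripped flat with the keypad up, its top end at about (243,92) in the wrist inset. Both items stand in the bay and the cradle is empty. One quick numeric check of the grasp offset before handing in.

Run:
```python
from h import *
c=cam("wrist");s=ctrl.get_state();T=Ro.from_quat(s["tcp_rot"]).as_matrix()
for z in (.196,.220):
    X=onz(c,(243*4/3,90*4/3),z);o=X-.0775*T[:,0]
    d=o[:2]-[.4637,-.0593];print(z,(T.T@(X-s["eef_pos"])).round(4),"origin",o.round(4),"off",np.linalg.norm(d).round(4))
```

```text
0.196 [ 0.0669 -0.0007  0.0181] origin [ 0.4632 -0.0588  0.196 ] off 0.0007
0.22 [ 0.0686 -0.0008 -0.0059] origin [ 0.4636 -0.0572  0.22  ] off 0.0021
```

```bash
python3 -c "
from plant import workorder;print(workorder.sign_off())"
```

```text
the job is handed in; nothing more can be done
None
```

I packed the adapter and the repeater and handed the job in with the handset held flat over the long bay. It took about 19 s of robot time. The sign-off gives no verdict, so the result rests on my own checks.

- **Adapter and repeater:** both stand upright in the short bay, the adapter next to the foam, and both are let go. Pressing the repeater down raised the upward force by about 7 N, so it is on the floor. The adapter showed no such force rise; I lowered it to the computed floor height, and later pictures show it standing upright.
- **Handset:** I drew it out along its own axis, turned it 55° flat with the keypad up, and moved it over the box.
    - **Position:** its centre came out about 1–2 mm from the middle of the long bay, with its back about 0.195 m above the desk.
    - **Attitude and grip:** the tool was vertical and within about 0.3° of the box direction. The arm was still, and the jaw opening stayed at 0.55.
- **Other objects:** the last pictures showed nothing disturbed; I did not measure the bystanders.

**Disagreements:** the top and wrist cameras differed by about 3–6 mm along the box length. For placing I used the wrist view and shifted the adapter 1.5 mm to compromise; both items went in without touching the walls. The grip opening also read about 1 mm less than each object's true width.

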